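Stow the tape measure in the truck box

TASK

Pull up the paddle handle in the lid of the aluminium truck box to trip its latch and keep pulling so that the lid comes up with it, and open the box right up. Put the yellow tape measure into the empty bay on the right-hand side of the divider and let go of it. Then bring the lid down and press it fully home until it latches, without disturbing the other things on the bench.

Things in the scene. Friction and masses are not known exactly. Their poses are not given: they have to be found in the camera images.
- toolbox: Truck tool box of aluminium tread plate, fixed on the bench. Body 190 mm deep (x) by 260 wide (y), rim 101 mm high, 137 mm high with the lid shut. Origin: centre of the underside; x points from the front (robot side) to the hinged back, y to the left, z up. Walls 3 mm; side handles stand 19 mm out. A divider 2 mm thick, top at z = 0.0715, runs front to back at y = -0.010.
- bay (a point): Point on the rubber floor of the empty right bay, at (-0.02, -0.0685, 0.0115) in the box's frame. The bay spans x -0.092 to 0.092 and y -0.127 to -0.011 in that frame; the space above it is free only where the raised lid is not. The left bay holds pliers, a spanner and, along its wall, the lid's strut.
- lid (a joint): Lid angle, rad: 0 shut, 1.28 fully open (stop). A damped gas strut carries most of its 0.97 kg: below about 0.55 it sinks by itself and comes to rest unlatched on its spring tongue at 0.1; above about 0.7 it rises by itself at up to 1 rad/s to the stop and stays; 2 to 4 N at the front edge bring it down. At the end about 9 N straight down on the front edge snaps the tongue under the striker.
- lid_hinge (a point): Middle of the lid's hinge line, at (0.099, 0, 0.101) in the box's frame, along the box's y. The lid is a pan 36 mm high (its top is 36 mm above this line when shut) and 262 mm wide, reaching from 2 to 198 mm in front of the line. Opening lifts the front edge up and over to the back.
- lid_front (a point): Point on the lid's top face, 8 mm behind its front edge and 90 mm right of its middle: solid plate, good for pressing. Moves with the lid; when shut 190 mm in front of the hinge line and 36 mm above it.
- paddle (a joint): Angle of the paddle relative to the lid, rad: 0 flush, 0.6 fully pulled (stop). It turns about its back edge, 93 mm in front of the lid's hinge line. Spring returned: 1.5 N at the lip to start, 3.5 N at the stop. Beyond about 0.35 the latch is free; raise the lid before letting go, or it catches again. The paddle may sink back while its lip carries the lid, and twitches as the lid snaps shut.
- paddle_lip (a point): Middle of the paddle's free front edge. Steel plate 84 mm wide, 44 mm long, in a black dish 94 mm wide sunk in the lid. At rest this lip (7 mm thick) is 137 mm in front of the lid's hinge line and 33 mm above it. In front of it the dish is open for 47 mm; its floor is 40 mm below the lid's top, also under the paddle, so fingers leaning away from the robot reach under the lip and lift it.
- tape_measure: Yellow steel tape measure with a black disc on its side, standing upright on the bench: 36 mm thick (its x), 79 mm long (its y, with the metal hook at -y), 62 mm high, 0.2 kg. Origin: centre of the underside; the solid case reaches from y = -0.026 to 0.040. Grip it across its thickness (x).
- blue_carton: Bystander: small blue and white carton, 56 x 86 x 46 mm. Origin: centre of the underside. It may have changed places with the tape measure.
- screw_tin: Bystander: open tin of screws, 73 mm across, 75 mm high. Origin: centre of the underside.
- carton: Bystander: red and white carton, 71 x 106 x 56 mm. Origin: centre of the underside.

How it is judged (in metres and radians):
On the way, in this order (a step that is already met when the one before it is completed fails the run):
1. the paddle is pulled far enough to free the latch (value of joint paddle above 0.28 rad), for 0.05 s.
2. the lid is opened right up (value of joint lid above 1.05 rad), for 0.2 s.
3. the tape measure is in the right bay, let go, with the lid still up (x of tape_measure in the frame of toolbox between -0.095 and 0.095 m and y of tape_measure in the frame of toolbox between -0.127 and -0.01 m and z of tape_measure in the frame of toolbox below 0.06 m and linear speed of tape_measure below 0.05 m/s and contact force between the fingers and tape_measure below 0.1 N and value of joint lid above 0.5 rad), for 0.2 s.
At the end, for the whole second after the job is handed in: The lid is shut and latched (within 0.025 rad of shut) with the paddle back flush in its dish (below 0.12 rad), and the tape measure lies at rest inside the right-hand bay of the box (value of joint lid below 0.025 rad and value of joint paddle below 0.12 rad and x of tape_measure in the frame of toolbox between -0.095 and 0.095 m and y of tape_measure in the frame of toolbox between -0.127 and -0.01 m and z of tape_measure in the frame of toolbox below 0.06 m and linear speed of tape_measure below 0.05 m/s); the robot touches nothing.
It fails at once if a bystander on the bench is disturbed (moved by more than 30 mm) (distance of any of blue_carton, screw_tin, carton from where it was at the start of the episode above 0.03 m).
It also fails if it takes over 69 s, if anything falls off the work surface, if the arm or the gripper's body presses on something with over 40 N, if the wrist force passes 120 N, or if a joint passes its speed limit or range.

ROBOT

A 6-joint arm with a two-finger parallel gripper is mounted at the origin on a cart in front of the work surface, level with it; the furniture and walls round the work are solid. World frame = base frame: x ahead of the robot, y to its left, z up, the work surface at z = 0. Lengths are in mm, angles in degrees, forces in N, time in s.
With the tool pointing down it reaches from about 400 to 825 mm from the base axis. Payload 7 kg.
Tool frame: the origin (TCP) lies midway between the tips of the shut fingers; the grasp point (between the pads) lies 19 mm behind it; z points along the fingers, y is the line along which they close (so a half turn about z gives the same grasp; the last joint's range is limited). The gripper opens to 85 mm and grips with 20 to 120 N. Pads are 22 mm wide; open, the fingers measure 114 mm over their backs; the gripper's body (76 mm by 85 mm) begins 54 mm behind the grasp point. The pads swing forward as they close: fully open they stand 13 mm farther back than shut.
Start: joints at [16.507, 20.546, 0.682, 0, -70.136, -16.507], TCP at [674.978, -0.019, 231.302] pointing down, gripper open.
Joint ranges: [-176.03, 176.03], [-82.01, 121.73], [-58.28, 71.71], [-173.87, 95.51], [-174.79, -0.11], [-173.66, 173.66]. Speed limits (degrees/s): [136.94, 136.94, 172.46, 180, 180, 180].

INTERFACE

Orientations are given as a 3x3 rotation matrix whose columns are the frame's x, y, z axes.
In Python, from bench import ctrl gives the robot as it stands.
- The arm moves only by the tool arm_command, never from a script. Its argument "motion" is a list that holds one entry, the list of rows, each a list of 5 numbers: the closure, from 0 (fully open) to 1 (shut), then the shift along the tool's x, y, z in m, then the turn about the tool's z in degrees. In form: [[[hand, x, y, z, twist], ...]]. A call has 1 to 8 rows; each row shifts and turns the commanded pose from where the row before left it, along the tool's axes as they then stand; what a row does not reach is not made up. A row lasts 1/8 s, in which the tool goes at most 62.5 mm and 10.7 degrees, less where a joint would pass 70% of its speed; a pose out of reach is approached as far as the arm can. A call with a gripper value outside its range is refused whole. The fingers move at their own pace and stop on an object; "squeeze" is the grip in N (left out, the last holds). Time passes only in rows, so rows that do not move let the fingers close. It gives the time, the measured TCP pose, the force, the opening and the grip force at its end, in the units of the state.
- ctrl.sense(): the state, without advancing time (a new reading comes with each control period).
- ctrl.capture(name): name is "scene" or "side" or "wrist"; returns a dict with "image" (400x640x3 uint8, blue, green, red), "camera_matrix" (3x3 intrinsics, pixels), "k1" (the pictures are not rectified: a ray, as slopes to the right and down, at radius r is drawn at 1 + k1 r^2 times it, then the intrinsics apply), "xyz" and "orientation" of the camera in the world. Camera axes: x right, y up, looking along -z (the intrinsics and any distortion apply to the point x, -y, -z); pixel columns grow to the right and rows downward; lengths in mm; the calibration is good to about 2 mm. A picture is of the moment at which its call begins. There is no depth.
- ctrl.hand_in(): hands the job in; it is judged then, once.
The state is a dict: "clock": time; "joints": joint angles; "dq": joint speeds; "tau": joint torques, N m; "ee_pos": TCP position; "ee_rot": TCP orientation; "ft_force": force on the tool from outside, world axes, zero at the start; "wrist_torque": the same for the moment, N m; "gripper_width": finger opening in mm; "finger_force": force on a finger pad.
Only numpy, scipy, OpenCV 4.12 (cv2) and the standard library are available. Lean on these libraries where they do the work, as an engineer would, in place of code of your own. Each camera call takes 0.05 s, during which the arm holds its last target. There are 200 camera calls.

## Working session

There is one attempt and no reset: what is moved stays moved. The work goes in short steps, Python scripts to look and compute and a tool call to move; the robot and the scene stay as the last step left them, time stands still between calls to the robot, and variables do not carry over. Pictures are saved under pics/ and viewed, at most 10 in all, crops included, and the job is handed in when it is done.

Besides the shell and the picture viewer there is one more tool, called after "Emit:" by a JSON object that holds its "api" and its "payload". arm_command: Moves the arm, as the interface text tells. Its arguments: {"type":"object","properties":{"motion":{"type":"array","items":{"type":"array","items":{"type":"array","items":{"type":"number"}}}},"squeeze":{"type":"number"}},"required":["motion"]}

```bash
ls; mkdir -p pics
python3 - <<'E'
from bench import ctrl
import cv2
s=ctrl.sense();print(s)
for n in("scene","side"):
    c=ctrl.capture(n);cv2.imwrite(f"pics/{n}0.png",c["image"]);print(n,c["camera_matrix"],c["k1"],c["xyz"],c["orientation"])
E
```

```text
pics
{'clock': 0.0, 'joints': array([ 1.65053338e+01,  2.05936636e+01,  6.33489625e-01, -1.93752314e-02,
       -7.01353609e+01, -1.65064599e+01]), 'dq': array([ 0.01252619,  0.11791347,  0.09643921, -0.02265925,  0.1120763 ,
        0.04532929]), 'tau': array([ 2.55543900e-04, -5.83324420e+01,  2.93422562e+01,  6.93659976e+00,
       -6.00149287e-03, -1.14765509e-06]), 'ee_pos': array([ 6.74521320e+02, -4.86580179e-02,  2.30338709e+02]), 'ee_rot': array([[-1.34683123e-04, -9.99998565e-01, -1.68902738e-03],
       [-9.99999977e-01,  1.34968379e-04, -1.68774818e-04],
       [ 1.69002541e-04,  1.68900461e-03, -9.99998559e-01]]), 'ft_force': array([ 0.47277355,  0.06286458, -0.45356258]), 'wrist_torque': array([ 0.02010678, -0.00045494,  0.01567185]), 'finger_force': 0.0, 'gripper_width': 85.29300344593833}
scene [[374.09095302   0.         321.27791777]
 [  0.         374.09095302 196.56891483]
 [  0.           0.           1.        ]] 0.019818106051174487 [239.38750056 406.67456508 547.15379326] [[-0.88844213  0.24441603 -0.38849889]
 [-0.45872107 -0.44393097  0.76974039]
 [ 0.0156702   0.86208242  0.50652576]]
side [[473.00696301   0.         321.52164975]
 [  0.         473.00696301 200.06400027]
 [  0.           0.           1.        ]] -0.02630475102339736 [ 899.83868421 -964.96239384  905.27027132] [[ 0.90233739 -0.3149945   0.2942205 ]
 [ 0.43094596  0.64578011 -0.6302806 ]
 [ 0.00853318  0.69551888  0.71845714]]
```

View pics/scene0.png

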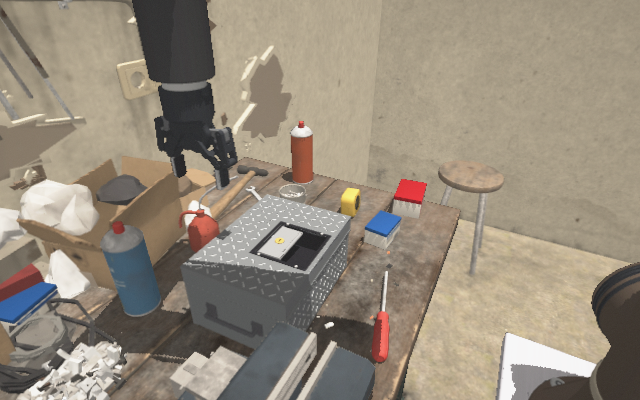

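View pics/side0.png

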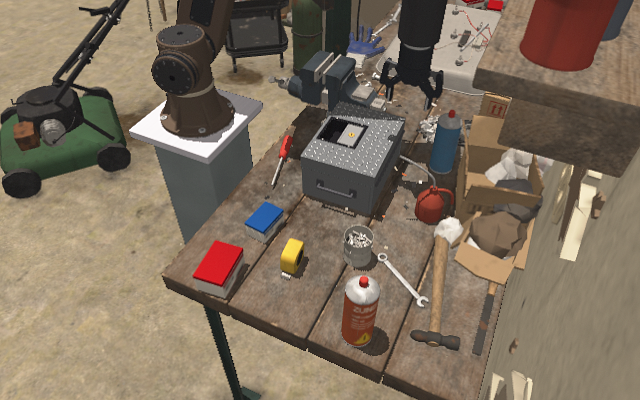

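Run:
```python
import cv2
for n,(x0,y0,w,h) in {"scene":(180,175,270,180),"side":(180,90,240,180)}.items():
    i=cv2.imread(f"pics/{n}0.png")[y0:y0+h,x0:x0+w]
    f=800//w if n=="side" else 2.95
    f=3.2 if n=="side" else 2.95
    i=cv2.resize(i,None,fx=f,fy=f,interpolation=cv2.INTER_CUBIC)
    for k in range(0,w,30): cv2.putText(i,str(x0+k),(int(k*f),10),0,.35,(0,255,255),1);cv2.line(i,(int(k*f),12),(int(k*f),18),(0,255,255),1)
    for k in range(0,h,30): cv2.putText(i,str(y0+k),(0,int(k*f)+4),0,.35,(0,255,255),1)
    print(i.shape);cv2.imwrite(f"pics/{n}0c.png",i)
```

```text
(531, 796, 3)
(576, 768, 3)
```

View pics/scene0c.png

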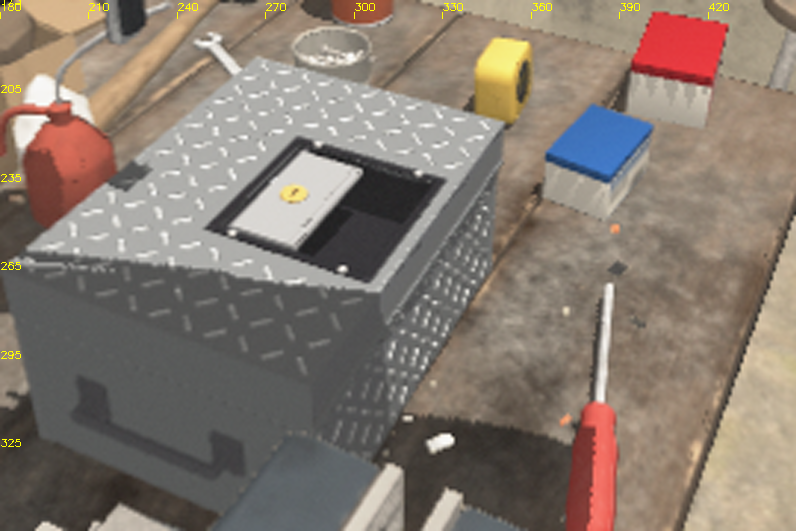

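View pics/side0c.png

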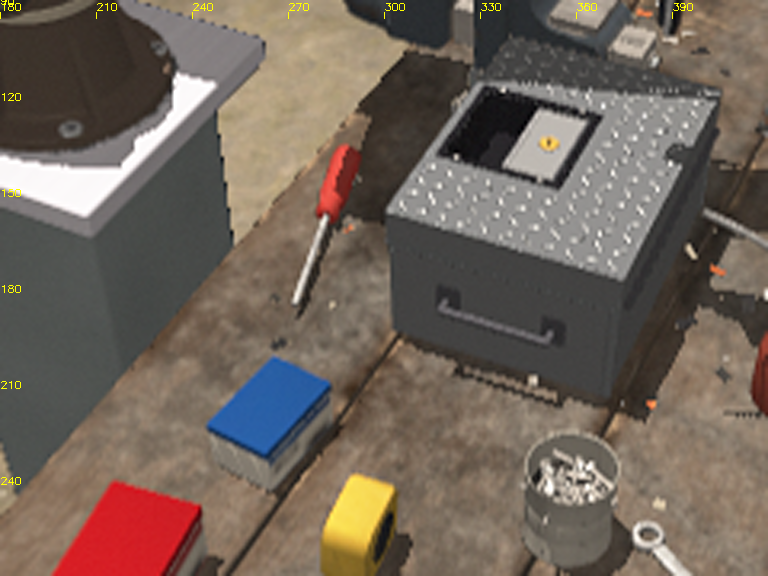

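```bash
cat > h.py <<'E'
import numpy as np,cv2,pickle
from scipy.optimize import least_squares
def grab(n,name):
    from bench import ctrl
    c=ctrl.capture(n);cv2.imwrite(f"pics/{name}.png",c["image"]);pickle.dump(c,open(f"pics/{name}.pkl","wb"));return c
def proj(c,P):
    q=(np.atleast_2d(P)-c["xyz"])@np.array(c["orientation"])
    s=np.c_[q[:,0],-q[:,1]]/-q[:,2:];s=s*(1+c["k1"]*(s**2).sum(1,keepdims=True))
    K=np.array(c["camera_matrix"]);return s*[K[0,0],K[1,1]]+K[:2,2]
def T(p,P):
    P=np.atleast_2d(P).astype(float);c,s=np.cos(p[2]),np.sin(p[2])
    return np.c_[c*P[:,0]-s*P[:,1]+p[0],s*P[:,0]+c*P[:,1]+p[1],P[:,2]]
def fit(obs,p0):
    f=lambda p:np.concatenate([(proj(c,T(p,P))-uv).ravel() for c,P,uv in obs])
    r=least_squares(f,p0,loss="soft_l1");return r.x,f(r.x).reshape(-1,2)
E
python3 - <<'E'
from h import *
sc=grab("scene","s1");sd=grab("side","d1")
fl,fr,br,bl=[-99,131,137],[-99,-131,137],[97,-131,137],[97,131,137]
A=lambda L:np.array(L)/2.95+[180,175]
B=lambda L:np.array(L)/3.2+[180,90]
lipL,lipR=[-38,42,137],[-38,-42,137]
o=[(sc,[fl,fr,br,bl,lipL,lipR],A([(380,290),(503,125),(262,58),(25,250),(297,250),(362,170)])),
   (sd,[fl,fr,br,bl],B([(478,82),(388,213),(618,280),(720,93)]))]
p,r=fit(o,[550,100,0]);print("box",p,np.degrees(p[2]));print(r.round(1))
# tin and cartons rough
from scipy.optimize import least_squares as L
def tri(a,b,z=None):
    f=lambda X:np.r_[(proj(sc,X)[0]-a),(proj(sd,X)[0]-b)];q=L(f,[600,-200,60]);return q.x.round(0),q.fun.round(1)
print("tin top",tri(A([333,50]),B([572,470])))
print("tape top",tri(A([508,45]),B([375,482])))
print("blue top", tri(A([600,143]),B([270,407])))
print("red top", tri(A([680,47]),B([140,540])))
E
```

```text
box [560.7446484  -48.75842738  25.18977582] 1443.2678415800228
[[-19.1  29.3]
 [  1.   -3.6]
 [ -1.5  -1.9]
 [ -4.9   5.1]
 [  2.1  -4.2]
 [  2.   -3.1]
 [  6.4 -13.8]
 [ -3.5   1.1]
 [  0.1   1.3]
 [ -2.2  -1.1]]
tin top (array([ 683., -303.,   70.]), array([-1.3, -0.2, -1.1,  0.1]))
tape top (array([ 557., -376.,   72.]), array([-4. ,  0.1, -3.5, -0.3]))
blue top (array([ 442., -321.,   40.]), array([-1.1,  0.1, -1.1, -0.2]))
red top (array([ 427., -479.,   53.]), array([-2.9,  0.6, -2.4, -0.6]))
```

Run:
```python
from h import *
ld=lambda n:pickle.load(open(f"pics/{n}.pkl","rb"));sc,sd=ld("s1"),ld("d1")
fl,fr,br,bl=[-99,131,137],[-99,-131,137],[97,-131,137],[97,131,137]
A=lambda L:np.array(L)/2.95+[180,175]
B=lambda L:np.array(L)/3.2+[180,90]
lipL,lipR=[-38,42,137],[-38,-42,137]
o=[(sc,[fl,fr,br,bl,lipL,lipR],A([(312,385),(503,125),(262,58),(12,262),(297,250),(362,170)])),
   (sd,[fl,fr,br,bl],B([(500,40),(388,213),(618,280),(720,93)]))]
p,r=fit(o,[550,-50,.05]);print("box",p,np.degrees(p[2]));print(r.round(1))
print("lip",T(p,[-38,0,134]),"hinge",T(p,[99,0,101]),"bay",T(p,[-20,-68.5,11.5]),"front",T(p,[-91,-90,137]))
```

```text
box [ 5.60759845e+02 -4.37358070e+01  3.67259701e-02] 2.104243085659857
[[-0.2 -0.2]
 [ 0.9 -1.6]
 [-1.3 -1. ]
 [-3.3  1.7]
 [-0.1 -2.4]
 [ 0.8 -1.4]
 [ 1.4 -1.7]
 [-3.2 -0.8]
 [-0.4  0.2]
 [-0.9 -1.4]]
lip [[522.78546952 -45.13108019 134.        ]] hinge [[659.69308731 -40.10075328 101.        ]] bay [[ 543.28849516 -112.92397023   11.5       ]] front [[ 473.12580294 -137.01643003  137.        ]]
```

Emit:
{"api": "arm_command", "payload": {"motion": [[[1, 0.015, 0.059, 0.0, 0], [1, 0.015, 0.059, 0.0, 0], [1, 0.015, 0.059, 0.0, 0], [1, 0, 0, 0.005, 10.5], [1, 0, 0, 0.005, 10.5], [1, 0, 0, 0.005, 10.5], [1, 0, 0, 0.005, 10.5], [1, 0, 0, 0.005, 10.5]]], "squeeze": 30}}

```text
clock: 1.2
ee_pos: [497.8, -45.1, 206.1]
ee_rot: [[-0.797, -0.604, -0.0], [-0.604, 0.797, 0.0], [0.0, 0.0, -1.0]]
ft_force: [-0.6, 0.4, -0.3]
gripper_width: -0.5
finger_force: 0.0
```

Emit:
{"api": "arm_command", "payload": {"motion": [[[1, 0, 0, 0.005, 10.5], [1, 0, 0, 0.005, 10.5], [1, 0, 0, 0.005, 10.5], [1, 0, 0, 0, 3.9], [1, 0, 0, 0, 0]]]}}

```text
clock: 1.82
ee_pos: [497.9, -45.0, 191.2]
ee_rot: [[-0.999, -0.037, -0.0], [-0.037, 0.999, 0.0], [0.0, 0.0, -1.0]]
ft_force: [-0.3, -0.5, 0.7]
gripper_width: 0.2
finger_force: 0.0
```

Run:
```python
from h import *
from bench import ctrl
s=ctrl.sense();print(s["clock"],s["ee_pos"],s["ee_rot"].round(3),s["ft_force"],s["gripper_width"],s["joints"].round(1))
c=grab("wrist","w1");print(c["camera_matrix"],c["k1"],c["xyz"],c["orientation"])
```

```text
1.825 [497.8796954  -45.02187574 191.23894955] [[-0.999 -0.037 -0.   ]
 [-0.037  0.999  0.   ]
 [ 0.     0.    -1.   ]] [-0.26296887 -0.46905397  0.72311707] 0.20139642726448584 [  17.4    5.8  -24.3   -0.   -59.9 -105.3]
[[333.82930158   0.         316.75258884]
 [  0.         333.82930158 199.43642073]
 [  0.           0.           1.        ]] -0.04257482474546952 [431.75149508 -47.60737617 335.10952697] [[-0.03648224 -0.96477459 -0.26053607]
 [ 0.99933374 -0.03494518 -0.01053102]
 [ 0.00105558 -0.26074668  0.96540668]]
```

View pics/w1.png

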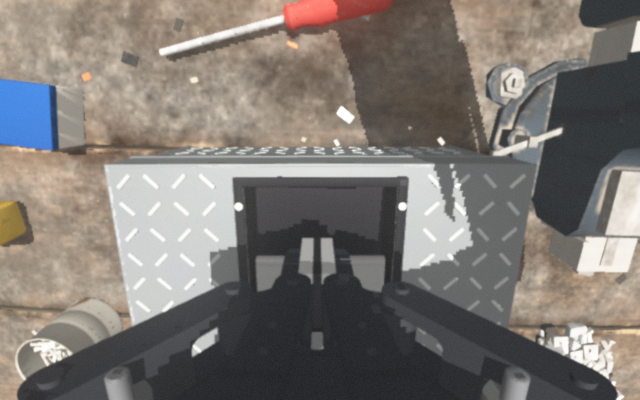

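Run:
```python
from h import *
c=pickle.load(open("pics/w1.pkl","rb"));p=[560.76,-43.74,.0367]
print(proj(c,T(p,[[-38,42,137],[-38,-42,137],[-85,47,137],[-85,-47,137],[-99,131,137],[-99,-131,137]])).round(0))
def f(q):return np.r_[(proj(c,T(q,[[-99,131,137],[-99,-131,137],[-38,42,137],[-38,-42,137]]))-[[533,163],[108,165],[385,256],[256,255]]).ravel()]
r=least_squares(f,p);print(r.x,r.fun.round(1))
```

```text
[[380. 256.]
 [250. 256.]
 [392. 184.]
 [238. 184.]
 [530. 162.]
 [ 99. 162.]]
[ 5.61389716e+02 -4.00151480e+01  3.99682855e-02] [ 2.7 -0.3 -2.9 -0.8  0.6  0.4 -0.3  1.9]
```

Emit:
{"api": "arm_command", "payload": {"motion": [[[1, 0, 0, 0.025, 0], [1, 0, 0, 0.025, 0], [1, 0, 0, 0.02, 0], [1, 0, 0, 0.01, 0], [1, -0.005, 0, 0, 0], [1, -0.005, 0, 0, 0], [1, 0, 0, 0, 0]]]}}

```text
clock: 2.75
ee_pos: [509.0, -44.5, 112.0]
ee_rot: [[-0.999, -0.037, 0.001], [-0.037, 0.999, 0.0], [-0.001, 0.0, -1.0]]
ft_force: [-0.9, 0.1, -0.1]
gripper_width: 0.5
finger_force: 0.0
```

Emit:
{"api": "arm_command", "payload": {"motion": [[[1, -0.003, 0, 0, 0], [1, -0.003, 0, 0, 0], [1, 0, 0, 0, 0]]]}}

```text
clock: 3.12
ee_pos: [513.1, -44.6, 111.1]
ee_rot: [[-0.999, -0.036, -0.002], [-0.036, 0.999, -0.0], [0.002, -0.0, -1.0]]
ft_force: [-4.4, -0.2, 2.2]
gripper_width: 0.2
finger_force: 2.1
```

Emit:
{"api": "arm_command", "payload": {"motion": [[[1, -0.004, 0, 0, 0], [1, 0, 0, 0, 0]]]}}

```text
clock: 3.38
ee_pos: [513.3, -44.9, 110.3]
ee_rot: [[-0.999, -0.036, -0.009], [-0.036, 0.999, -0.001], [0.009, -0.001, -1.0]]
ft_force: [-15.5, 3.6, 10.1]
gripper_width: 0.2
finger_force: 8.1
```

Emit:
{"api": "arm_command", "payload": {"motion": [[[1, -0.001, 0, -0.004, 0], [1, -0.001, 0, -0.004, 0], [1, 0, 0, -0.004, 0]]]}}

```text
clock: 3.75
ee_pos: [514.2, -44.9, 120.9]
ee_rot: [[-0.999, -0.035, -0.011], [-0.035, 0.999, -0.001], [0.011, -0.0, -1.0]]
ft_force: [-12.7, 2.6, -1.1]
gripper_width: -0.0
finger_force: 6.4
```

Emit:
{"api": "arm_command", "payload": {"motion": [[[1, -0.002, 0, -0.004, 0], [1, -0.002, 0, -0.004, 0], [1, -0.002, 0, -0.004, 0], [1, -0.001, 0, -0.002, 0]]]}}

```text
clock: 4.25
ee_pos: [519.1, -44.8, 134.8]
ee_rot: [[-0.999, -0.035, -0.015], [-0.035, 0.999, -0.001], [0.015, -0.0, -1.0]]
ft_force: [-22.9, 3.8, 8.1]
gripper_width: 0.0
finger_force: 11.3
```

Run:
```python
from h import *
c=grab("scene","s2");i=c["image"][190:310,200:380];i=cv2.resize(i,None,fx=4,fy=4,interpolation=cv2.INTER_CUBIC);cv2.imwrite("pics/s2c.png",i)
```

```text
(no output)
```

View pics/s2c.png

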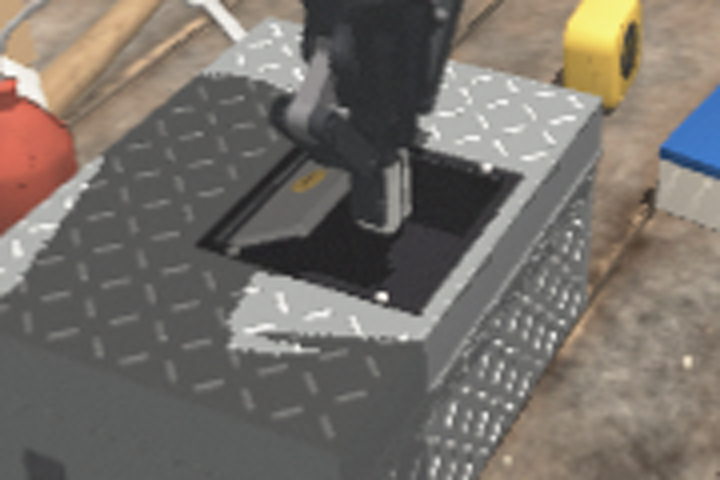

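Emit:
{"api": "arm_command", "payload": {"motion": [[[1, -0.001, 0, -0.006, 0], [1, -0.002, 0, -0.006, 0], [1, -0.002, 0, -0.006, 0], [1, -0.003, 0, -0.006, 0]]]}}

```text
clock: 4.8
ee_pos: [533.2, -43.9, 160.6]
ee_rot: [[-0.999, -0.036, -0.004], [-0.036, 0.999, -0.0], [0.004, -0.0, -1.0]]
ft_force: [-4.0, -0.1, -1.3]
gripper_width: 0.2
finger_force: 1.9
```

Run:
```python
from h import *
c=grab("scene","s3");i=c["image"][160:310,180:380];i=cv2.resize(i,None,fx=3.5,fy=3.5,interpolation=cv2.INTER_CUBIC);cv2.imwrite("pics/s3c.png",i)
```

```text
(no output)
```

View pics/s3c.png

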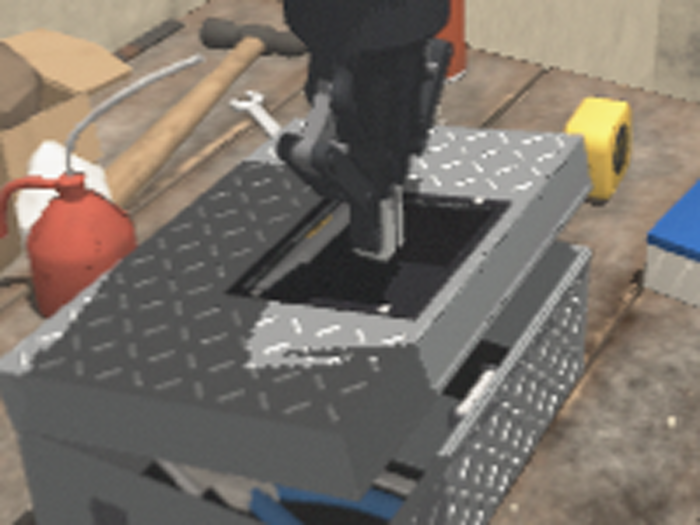

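Emit:
{"api": "arm_command", "payload": {"motion": [[[1, -0.0055, 0, -0.0055, 0], [1, -0.0055, 0, -0.0055, 0], [1, -0.0055, 0, -0.0055, 0], [1, -0.006, 0, -0.0055, 0], [1, -0.006, 0, -0.005, 0], [1, -0.006, 0, -0.005, 0], [1, -0.006, 0, -0.004, 0], [1, -0.006, 0, -0.004, 0]]]}}

```text
clock: 5.85
ee_pos: [581.2, -42.3, 201.8]
ee_rot: [[-0.999, -0.037, -0.0], [-0.037, 0.999, -0.0], [0.0, -0.0, -1.0]]
ft_force: [-1.9, -1.1, -0.5]
gripper_width: 0.1
finger_force: 1.1
```

Emit:
{"api": "arm_command", "payload": {"motion": [[[1, -0.009, 0, -0.003, 0], [1, -0.009, 0, -0.003, 0], [1, -0.009, 0, -0.002, 0], [1, -0.009, 0, -0.002, 0], [1, 0, 0, 0, 0], [1, 0, 0, 0, 0]]]}}

```text
clock: 6.6
ee_pos: [617.9, -40.6, 211.5]
ee_rot: [[-0.999, -0.037, 0.001], [-0.037, 0.999, 0.0], [-0.001, 0.0, -1.0]]
ft_force: [1.0, -0.4, 4.7]
gripper_width: -0.2
finger_force: 1.7
```

Run:
```python
from h import *
c=grab("side","d2");i=c["image"][40:320,180:460];i=cv2.resize(i,None,fx=2.1,fy=2.1,interpolation=cv2.INTER_CUBIC);cv2.imwrite("pics/d2c.png",i)
```

```text
(no output)
```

View pics/d2c.png

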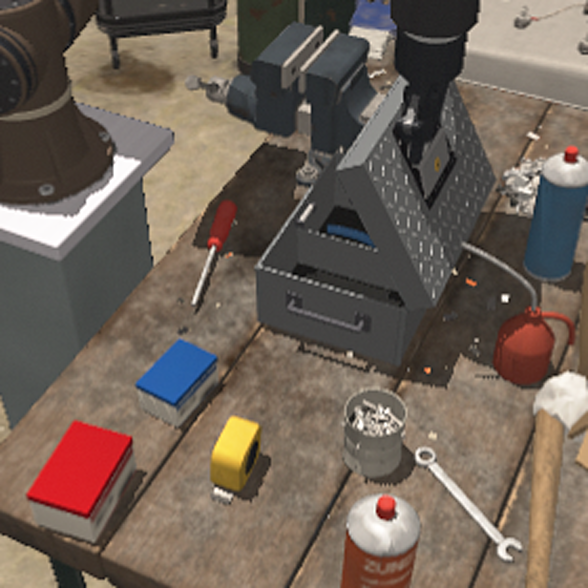

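Emit:
{"api": "arm_command", "payload": {"motion": [[[1, -0.008, 0, -0.03, 0], [1, -0.012, 0, -0.03, 0], [1, -0.01, 0, -0.03, 0], [1, 0, 0, -0.03, 0], [1, 0, 0, -0.03, 0]]]}}

```text
clock: 7.28
ee_pos: [646.9, -39.2, 361.1]
ee_rot: [[-0.999, -0.037, -0.002], [-0.037, 0.999, 0.001], [0.002, 0.001, -1.0]]
ft_force: [0.7, -0.3, 0.5]
gripper_width: 0.1
finger_force: 0.0
```

```bash
cat >> h.py <<'E'
def ray(c,uv,z):
    K=np.array(c["camera_matrix"])
    s=(np.array(uv)-K[:2,2])/[K[0,0],K[1,1]];u=s.copy()
    for _ in range(5):u=s/(1+c["k1"]*(u**2).sum())
    d=np.array(c["orientation"])@[u[0],-u[1],-1];return c["xyz"]+d*(z-c["xyz"][2])/d[2]
def yellow(c,lo=(18,120,90),hi=(34,255,255)):
    m=cv2.inRange(cv2.cvtColor(c["image"],cv2.COLOR_BGR2HSV),lo,hi)
    n,l,st,ce=cv2.connectedComponentsWithStats(m);return l,st,ce
E
python3 - <<'E'
from h import *
from bench import ctrl
s=ctrl.sense();print(s["clock"],s["ee_pos"],s["ft_force"])
c=pickle.load(open("pics/d2.pkl","rb"));sc=pickle.load(open("pics/s1.pkl","rb"))
for u in [(232,418),(262,428),(243,460),(213,455)]:print(ray(c,np.array(u)/2.1+[180,40],60).round(0))
print("hook",ray(c,np.array((222,495))/2.1+[180,40],5).round(0))
for k in(c,sc):
    l,st,ce=yellow(k);print([(a[:5],b.round(0)) for a,b in zip(st[1:],ce[1:]) if a[4]>60])
# lid check: dark/bright? project rail corners for angles
h=np.array([561.1,-41.5,.038])
for a in(0.8,1.0,1.28):
    P=[[99-198*np.cos(a)+36*np.sin(a),-131,101+198*np.sin(a)+36*np.cos(a)],[99-198*np.cos(a),-131,101+198*np.sin(a)]]
    print(a,(proj(c,T(h,P))-[180,40])*2.1)
grab("side","d3")
E
```

```text
7.275 [646.85589632 -39.2356488  361.08130638] [ 0.69377545 -0.25847135  0.48363938]
[ 543. -368.   60.]
[ 579. -366.   60.]
[ 581. -413.   60.]
[ 549. -421.   60.]
hook [ 561. -429.    5.]
[(array([280, 238,  25,  36, 583], dtype=int32), array([291., 255.])), (array([355, 333,  15,  11,  77], dtype=int32), array([363., 339.]))]
[(array([341, 188,  19,  29, 401], dtype=int32), array([349., 202.]))]
0.8 [[318.65680432 169.67486202]
 [296.25773707 182.60385038]]
1.0 [[350.45819316 163.20056679]
 [323.10345744 171.24325165]]
1.28 [[400.8803234  164.98493849]
 [368.55351071 165.01194694]]
```

Emit:
{"api": "arm_command", "payload": {"motion": [[[1, 0.014, -0.05, 0, 0], [1, 0.014, -0.05, 0, 0], [1, 0.014, -0.05, 0, 0], [0, 0.014, -0.05, 0, 0], [0, 0.014, -0.05, 0, 0], [0, 0.014, -0.05, 0, 0], [0, 0.014, -0.05, 0, 0], [0, 0, 0, 0.03, -10.6]]]}}

```text
clock: 8.32
ee_pos: [561.4, -396.3, 331.6]
ee_rot: [[-0.976, -0.219, 0.002], [-0.219, 0.976, -0.001], [-0.002, -0.002, -1.0]]
ft_force: [0.2, 1.1, -0.3]
gripper_width: 85.5
finger_force: 0.0
```

Emit:
{"api": "arm_command", "payload": {"motion": [[[0, 0, 0, 0.02, -10.6], [0, 0, 0, 0.02, -10.6], [0, 0, 0, 0.02, -10.6], [0, 0, 0, 0.02, -10.6], [0, 0, 0, 0.02, -10.6], [0, 0, 0, 0.02, -10.6], [0, 0, 0, 0.01, -10.6], [0, 0, 0, 0, -7.2]]]}}

```text
clock: 9.32
ee_pos: [561.2, -392.0, 198.9]
ee_rot: [[0.076, -0.997, -0.003], [-0.997, -0.076, 0.002], [-0.002, 0.003, -1.0]]
ft_force: [-0.1, 0.0, 0.6]
gripper_width: 85.2
finger_force: 0.0
```

Run:
```python
from h import *
from bench import ctrl
s=ctrl.sense();print(s["clock"],s["ee_pos"],s["ee_rot"].round(3),s["joints"].round(0))
c=grab("wrist","w2");l,st,ce=yellow(c);print([(a[:5],b.round(0)) for a,b in zip(st[1:],ce[1:]) if a[4]>60])
print("pred",proj(c,[[561,-393,62],[561,-393,0]]))
k=1+np.argmax(st[1:,4]);ct,_=cv2.findContours((l==k).astype(np.uint8),0,2);h=cv2.convexHull(max(ct,key=cv2.contourArea));print(cv2.approxPolyDP(h,3,True)[:,0])
```

```text
9.325 [ 561.16864632 -392.02378541  198.87550575] [[ 0.076 -0.997 -0.003]
 [-0.997 -0.076  0.002]
 [-0.002  0.003 -1.   ]] [-19.  23.  -0.  -0. -67.  23.]
[(array([ 300,  148,   42,   76, 2043], dtype=int32), array([320., 177.]))]
pred [[316.30986405 186.58290978]
 [316.19332069 173.05067134]]
[[338 149]
 [341 219]
 [307 223]
 [301 206]
 [301 156]
 [308 148]]
```

View pics/w2.png

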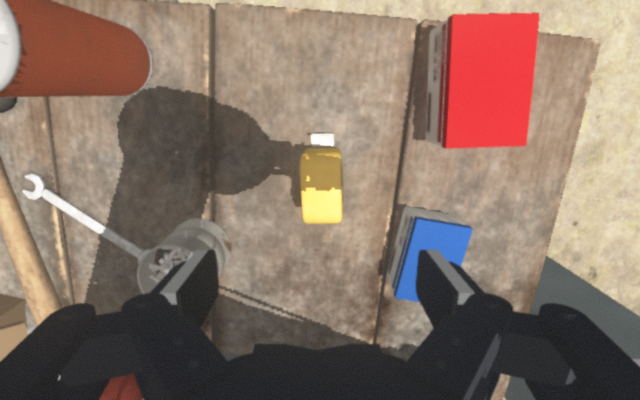

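Run:
```python
from h import *
c=pickle.load(open("pics/w2.pkl","rb"));print(c["xyz"])
for u,z in [((321,222),58),((321,149),58),((321,149),5),((301,180),60),((341,180),60),((322,139),8)]:print(u,z,ray(c,u,z).round(1))
```

```text
[ 566.46800201 -458.26072111  342.597079  ]
(321, 222) 58 [ 554.2 -359.7   58. ]
(321, 149) 58 [ 559.4 -425.1   58. ]
(321, 149) 5 [ 558.1 -418.9    5. ]
(301, 180) 60 [ 574.6 -397.4   60. ]
(341, 180) 60 [ 540.1 -400.    60. ]
(322, 139) 8 [ 558.  -429.2    8. ]
```

Emit:
{"api": "arm_command", "payload": {"motion": [[[0, 0, 0.004, 0.03, 0], [0, 0, 0, 0.04, 0], [0, 0, 0, 0.04, 0], [0, 0, 0, 0.03, 0], [0, 0, 0, 0.02, 0], [0, 0, 0, 0.013, 0], [1, 0, 0, 0, 0], [1, 0, 0, 0, 0]]], "squeeze": 50}}

```text
clock: 10.38
ee_pos: [558.8, -393.4, 29.2]
ee_rot: [[0.071, -0.997, 0.001], [-0.997, -0.071, -0.001], [0.001, -0.001, -1.0]]
ft_force: [0.4, 0.8, 0.2]
gripper_width: 51.6
finger_force: 0.0
```

Emit:
{"api": "arm_command", "payload": {"motion": [[[1, 0, 0, 0, 0], [1, 0, 0, 0, 0], [1, 0, 0, -0.02, 0], [1, 0, 0, -0.04, 0], [1, 0, 0, -0.05, 0], [1, 0, 0, -0.06, 0]]]}}

```text
clock: 11.12
ee_pos: [557.6, -392.6, 198.7]
ee_rot: [[0.071, -0.997, -0.002], [-0.997, -0.071, 0.001], [-0.001, 0.002, -1.0]]
ft_force: [1.7, 0.1, -2.5]
gripper_width: 35.5
finger_force: 50.4
```

Emit:
{"api": "arm_command", "payload": {"motion": [[[1, -0.048, 0, 0, 0], [1, -0.048, 0, 0, 0], [1, -0.048, 0, 0, 0], [1, -0.048, 0, 0, 0], [1, -0.048, 0, 0, 0], [1, -0.049, 0, 0, 2], [1, 0, 0, 0, 0], [1, 0, 0, 0, 0]]]}}

```text
clock: 12.12
ee_pos: [537.6, -104.6, 198.4]
ee_rot: [[0.038, -0.999, 0.0], [-0.999, -0.038, 0.0], [-0.0, -0.0, -1.0]]
ft_force: [-0.0, 0.8, -1.9]
gripper_width: 35.6
finger_force: 50.4
```

Run:
```python
from h import *
from bench import ctrl
s=ctrl.sense();print(s["clock"],s["ee_pos"],s["ee_rot"].round(3))
c=grab("side","d4");i=cv2.resize(c["image"][40:240,220:460],None,fx=3,fy=3,interpolation=cv2.INTER_CUBIC);cv2.imwrite("pics/d4c.png",i)
```

```text
12.125 [ 537.57996648 -104.60963108  198.43046677] [[ 0.038 -0.999  0.   ]
 [-0.999 -0.038  0.   ]
 [-0.    -0.    -1.   ]]
```

View pics/d4c.png

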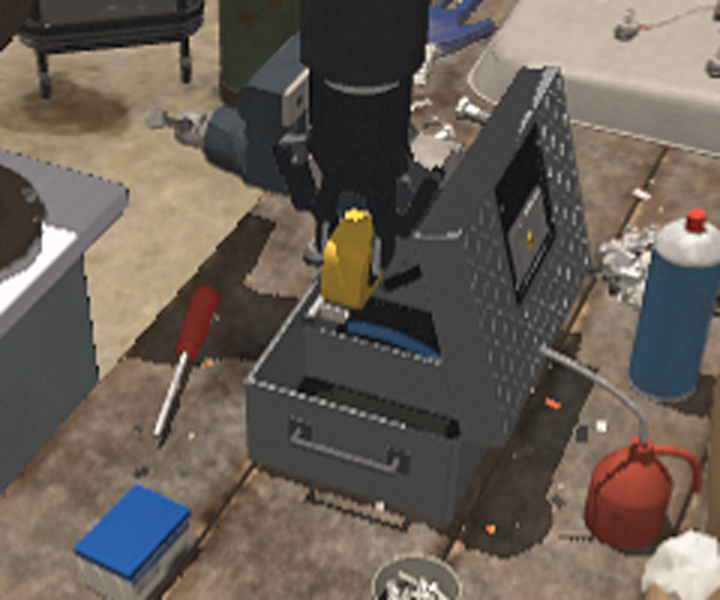

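Emit:
{"api": "arm_command", "payload": {"motion": [[[1, 0, 0, 0.03, 0], [1, 0, 0, 0.03, 0], [1, 0, 0, 0.03, 0], [1, 0, 0, 0.03, 0], [1, 0, 0, 0.02, 0], [1, 0, 0, 0.01, 0], [1, 0, 0, 0.005, 0], [1, 0, 0, 0, 0]]]}}

```text
clock: 13.18
ee_pos: [537.9, -105.2, 43.5]
ee_rot: [[0.036, -0.999, 0.0], [-0.999, -0.036, -0.0], [0.0, -0.0, -1.0]]
ft_force: [-0.1, -0.7, -2.4]
gripper_width: 35.7
finger_force: 50.4
```

Emit:
{"api": "arm_command", "payload": {"motion": [[[1, 0, 0, 0.003, 0], [1, 0, 0, 0.002, 0], [1, 0, 0, 0, 0]]]}}

```text
clock: 13.55
ee_pos: [538.5, -105.2, 41.0]
ee_rot: [[0.038, -0.999, 0.002], [-0.999, -0.038, -0.001], [0.001, -0.002, -1.0]]
ft_force: [-5.5, -0.6, 18.5]
gripper_width: 35.8
finger_force: 54.5
```

Emit:
{"api": "arm_command", "payload": {"motion": [[[0, 0, 0, -0.002, 0], [0, 0, 0, 0, 0], [0, 0, 0, 0, 0], [0, 0, 0, -0.01, 0], [0, 0, 0, -0.03, 0], [0, 0, 0, -0.04, 0], [0, 0, 0, -0.04, 0], [0, 0, 0, -0.04, 0]]]}}

```text
clock: 14.55
ee_pos: [536.0, -105.0, 201.2]
ee_rot: [[0.036, -0.999, -0.003], [-0.999, -0.036, 0.0], [-0.0, 0.003, -1.0]]
ft_force: [-7.2, 0.0, -4.0]
gripper_width: 85.3
finger_force: 0.0
```

Run:
```python
from h import *
from bench import ctrl
s=ctrl.sense();print(s["clock"],s["ee_pos"],s["ft_force"],s["gripper_width"])
c=grab("wrist","w3");l,st,ce=yellow(c);print([(a[:5],b.round(0)) for a,b in zip(st[1:],ce[1:]) if a[4]>60])
h=np.array([561.1,-41.5,.038])
print(proj(c,T(h,[[-22,-61,73],[-22,-28,73],[-22,-95,73],[-40,-61,73],[-4,-61,73]])).round(0))
```

```text
14.55 [ 535.96979466 -104.97917803  201.22911514] [-7.15264501  0.02096102 -4.03553685] 85.30938352455156
[(array([ 291,  150,   44,   78, 2057], dtype=int32), array([312., 176.]))]
[[309. 192.]
 [310. 229.]
 [309. 152.]
 [331. 192.]
 [288. 192.]]
```

Emit:
{"api": "arm_command", "payload": {"motion": [[[0, 0, 0.03, 0, 0], [1, 0.02, 0, -0.04, 0], [1, 0.008, 0, -0.05, 0], [1, 0, 0, -0.05, 0], [1, 0, -0.055, 0, 0], [1, 0, -0.055, 0, 0], [1, 0, -0.057, 0, 0], [1, 0, 0, 0, 0]]]}}

```text
clock: 15.6
ee_pos: [677.7, -127.4, 335.7]
ee_rot: [[0.037, -0.999, -0.007], [-0.999, -0.037, 0.0], [-0.0, 0.007, -1.0]]
ft_force: [-0.6, 0.1, -0.4]
gripper_width: 0.0
finger_force: 0.0
```

Emit:
{"api": "arm_command", "payload": {"motion": [[[1, 0, 0, 0.03, 0], [1, 0, 0, 0.025, 0], [1, 0, 0, 0.008, 0], [1, 0, 0.005, 0, 0], [1, 0, 0.005, 0, 0], [1, 0, 0.005, 0, 0], [1, 0, 0, 0, 0]]]}}

```text
clock: 16.48
ee_pos: [660.3, -128.5, 278.3]
ee_rot: [[0.037, -0.999, 0.001], [-0.999, -0.037, 0.0], [-0.0, -0.001, -1.0]]
ft_force: [0.9, 0.1, 0.5]
gripper_width: 0.0
finger_force: 0.0
```

Emit:
{"api": "arm_command", "payload": {"motion": [[[1, 0, 0.008, 0.0, 0], [1, 0, 0.008, 0, 0], [1, 0, 0.008, 0.001, 0], [1, 0, 0.008, 0.001, 0]]]}}

```text
clock: 16.98
ee_pos: [628.1, -129.6, 275.3]
ee_rot: [[0.037, -0.999, 0.0], [-0.999, -0.037, 0.0], [-0.0, -0.0, -1.0]]
ft_force: [3.1, 0.5, -1.3]
gripper_width: 0.2
finger_force: 1.4
```

Emit:
{"api": "arm_command", "payload": {"motion": [[[1, 0, 0.012, 0.005, 0], [1, 0, 0.012, 0.005, 0], [1, 0, 0.011, 0.006, 0], [1, 0, 0.011, 0.006, 0], [1, 0, 0.01, 0.008, 0], [1, 0, 0.01, 0.008, 0]]]}}

```text
clock: 17.73
ee_pos: [561.5, -132.0, 236.4]
ee_rot: [[0.037, -0.999, -0.001], [-0.999, -0.037, 0.0], [-0.0, 0.001, -1.0]]
ft_force: [-0.2, 0.0, 1.6]
gripper_width: 0.4
finger_force: 1.0
```

Emit:
{"api": "arm_command", "payload": {"motion": [[[1, 0, 0.009, 0.009, 0], [1, 0, 0.009, 0.009, 0], [1, 0, 0.008, 0.01, 0], [1, 0, 0.007, 0.01, 0], [1, 0, 0.006, 0.011, 0], [1, 0, 0.006, 0.011, 0]]]}}

```text
clock: 18.48
ee_pos: [517.2, -133.6, 176.4]
ee_rot: [[0.037, -0.999, -0.0], [-0.999, -0.037, 0.0], [-0.0, 0.0, -1.0]]
ft_force: [-0.1, -0.4, -0.7]
gripper_width: -0.2
finger_force: 0.0
```

Emit:
{"api": "arm_command", "payload": {"motion": [[[1, 0, 0.01, -0.015, 0], [1, 0, 0.015, 0, 0], [1, 0, 0.014, 0, 0], [1, 0, 0, 0.012, 0], [1, 0, 0, 0.012, 0], [1, 0, 0, 0.01, 0]]]}}

```text
clock: 19.23
ee_pos: [478.5, -135.1, 157.0]
ee_rot: [[0.037, -0.999, -0.001], [-0.999, -0.037, -0.0], [0.0, 0.001, -1.0]]
ft_force: [0.5, 0.4, -0.3]
gripper_width: -0.4
finger_force: 0.0
```

Emit:
{"api": "arm_command", "payload": {"motion": [[[1, 0, 0, 0.004, 0], [1, 0, 0, 0.004, 0], [1, 0, 0, 0.004, 0], [1, 0, 0, 0.004, 0], [1, 0, 0, 0, 0]]]}}

```text
clock: 19.85
ee_pos: [478.6, -135.1, 141.7]
ee_rot: [[0.037, -0.999, -0.001], [-0.999, -0.037, -0.0], [0.0, 0.001, -1.0]]
ft_force: [0.6, -0.6, -0.0]
gripper_width: 0.2
finger_force: 0.0
```

Run:
```python
from h import *
ld=lambda n:pickle.load(open(f"pics/{n}.pkl","rb"))
c=grab("side","d5");h=np.array([561.1,-41.5,.038])
def diff(P,a,b):
    m=np.zeros(a["image"].shape[:2],np.uint8);cv2.fillPoly(m,[proj(c,T(h,P)).astype(np.int32)],1)
    return np.abs(a["image"].astype(int)-b["image"])[m>0].mean().round(1)
regs={"right-back lid top":[[0,-125,137],[90,-125,137],[90,-60,137],[0,-60,137]],"lid side face":[[-90,-131,104],[90,-131,104],[90,-131,135],[-90,-131,135]],"bay":[[-80,-60,60],[60,-60,60],[60,-20,60],[-80,-20,60]],"behind(open lid)":[[60,-120,200],[60,-120,280],[70,100,280],[70,100,200]]}
for n,P in regs.items():print(n,"vs shut",diff(P,c,ld("d1")),"vs open",diff(P,c,ld("d4")))
# bright tread lines on the right edge: search angle by rim corner template
l,st,ce=yellow(c);print([(a[:5],b.round(0)) for a,b in zip(st[1:],ce[1:]) if a[4]>20])
g=c["image"]
# sample brightness profile vertically through box mid right side
u=proj(c,T(h,[[0,-131,137],[0,-131,101],[0,-131,20]]));print(u.round(0))
x=int(u[0,0]);print([tuple(g[y,x]) for y in range(int(u[0,1])-30,int(u[2,1]),5)])
d=ld("d1")["image"];print([tuple(d[y,x]) for y in range(int(u[0,1])-30,int(u[2,1]),5)])
```

```text
right-back lid top vs shut 58.7 vs open 33.3
lid side face vs shut 4.3 vs open 20.7
bay vs shut 55.0 vs open 10.0
behind(open lid) vs shut 38.8 vs open 39.3
[(array([356, 333,  14,  11,  75], dtype=int32), array([363., 339.]))]
[[335. 166.]
 [335. 177.]
 [334. 200.]]
[(np.uint8(31), np.uint8(29), np.uint8(31)), (np.uint8(40), np.uint8(38), np.uint8(40)), (np.uint8(66), np.uint8(66), np.uint8(67)), (np.uint8(69), np.uint8(71), np.uint8(71)), (np.uint8(81), np.uint8(83), np.uint8(84)), (np.uint8(66), np.uint8(66), np.uint8(68)), (np.uint8(67), np.uint8(67), np.uint8(68)), (np.uint8(65), np.uint8(66), np.uint8(68)), (np.uint8(65), np.uint8(65), np.uint8(66)), (np.uint8(65), np.uint8(65), np.uint8(66)), (np.uint8(66), np.uint8(67), np.uint8(67)), (np.uint8(52), np.uint8(51), np.uint8(54)), (np.uint8(66), np.uint8(67), np.uint8(68))]
[(np.uint8(44), np.uint8(41), np.uint8(44)), (np.uint8(41), np.uint8(36), np.uint8(39)), (np.uint8(146), np.uint8(148), np.uint8(149)), (np.uint8(152), np.uint8(153), np.uint8(156)), (np.uint8(207), np.uint8(214), np.uint8(217)), (np.uint8(145), np.uint8(147), np.uint8(148)), (np.uint8(113), np.uint8(114), np.uint8(115)), (np.uint8(65), np.uint8(66), np.uint8(67)), (np.uint8(67), np.uint8(68), np.uint8(68)), (np.uint8(65), np.uint8(67), np.uint8(68)), (np.uint8(66), np.uint8(66), np.uint8(67)), (np.uint8(103), np.uint8(100), np.uint8(104)), (np.uint8(65), np.uint8(66), np.uint8(67))]
```

Emit:
{"api": "arm_command", "payload": {"motion": [[[1, 0, 0, 0.003, 0], [1, 0, 0, 0.002, 0], [1, 0, 0, 0, 0]]]}}

```text
clock: 20.27
ee_pos: [478.7, -135.1, 137.2]
ee_rot: [[0.037, -0.999, -0.0], [-0.999, -0.037, -0.0], [0.0, 0.0, -1.0]]
ft_force: [0.2, -0.7, 0.1]
gripper_width: 0.1
finger_force: 0.0
```

Emit:
{"api": "arm_command", "payload": {"motion": [[[1, 0, 0, 0.003, 0], [1, 0, 0, 0.003, 0], [1, 0, 0, 0, 0]]]}}

```text
clock: 20.65
ee_pos: [478.7, -135.2, 135.0]
ee_rot: [[0.038, -0.999, 0.001], [-0.999, -0.038, -0.001], [0.001, -0.001, -1.0]]
ft_force: [-15.4, 7.7, 38.2]
gripper_width: -0.1
finger_force: 19.2
```

Emit:
{"api": "arm_command", "payload": {"motion": [[[1, 0, 0, -0.02, 0], [1, 0, 0, -0.04, 0], [1, 0, 0, -0.04, 0], [1, -0.044, -0.055, 0, 0], [1, -0.044, -0.055, 0, 0], [1, -0.044, -0.055, 0, 0], [1, 0, -0.035, 0, 0], [1, 0, 0, 0, 0]]]}}

```text
clock: 21.65
ee_pos: [657.2, -10.6, 229.5]
ee_rot: [[0.037, -0.999, -0.002], [-0.999, -0.037, -0.001], [0.001, 0.002, -1.0]]
ft_force: [-0.6, 0.3, -0.5]
gripper_width: -0.1
finger_force: 0.0
```

Run:
```python
from h import *
from bench import ctrl
ld=lambda n:pickle.load(open(f"pics/{n}.pkl","rb"))
c=grab("side","d6");e=grab("scene","s6");h=np.array([561.1,-41.5,.038]);s=ctrl.sense();print(s["clock"],s["ee_pos"],s["ft_force"])
def diff(P,a,b):
    m=np.zeros(a["image"].shape[:2],np.uint8);cv2.fillPoly(m,[proj(a,T(h,P)).astype(np.int32)],1)
    return np.abs(a["image"].astype(int)-b["image"])[m>0].mean().round(1)
regs={"lid top":[[-95,-125,137],[95,-125,137],[95,-60,137],[-95,-60,137]],"front face":[[-99,-125,104],[-99,125,104],[-99,125,135],[-99,-125,135]],"side":[[-95,-131,104],[95,-131,104],[95,-131,135],[-95,-131,135]],"dish+paddle":[[-85,-47,137],[5,-47,137],[5,47,137],[-85,47,137]],"around":[[-140,-170,137],[140,-170,137],[140,170,137],[-140,170,137]]}
for n,P in regs.items():print(n,"side",diff(P,c,ld("d1")),"(open",diff(P,ld("d4"),ld("d1")),") scene",diff(P,e,ld("s1")))
# optic shift per region
for nm,a,b in(("side",c,ld("d1")),("scene",e,ld("s1"))):
  ga,gb=[cv2.cvtColor(k["image"],6) for k in(a,b)]
  pts=proj(a,T(h,[[-95,-120,137],[-95,0,137],[80,-120,137],[-38,-42,137],[-38,42,137]]))
  for q in pts.astype(int):
    t=gb[q[1]-8:q[1]+8,q[0]-8:q[0]+8];w=ga[q[1]-20:q[1]+20,q[0]-20:q[0]+20]
    r=cv2.minMaxLoc(cv2.matchTemplate(w,t,5));print(nm,np.array(r[3])-12,round(r[1],2))
  for P in((683,-303,70),(442,-321,40),(427,-479,53)):
    q=proj(a,[P])[0].astype(int);t=gb[q[1]-12:q[1]+12,q[0]-12:q[0]+12];w=ga[q[1]-25:q[1]+25,q[0]-25:q[0]+25];r=cv2.minMaxLoc(cv2.matchTemplate(w,t,5));print("byst",nm,np.array(r[3])-13,round(r[1],2))
```

```text
21.75 [655.35689286 -11.4099896  230.43737895] [-1.33623648 -0.81866528 -0.48962601]
lid top side 1.4 (open 84.6 ) scene 1.1
front face side 3.7 (open 53.3 ) scene 1.5
side side 1.5 (open 21.0 ) scene 1.3
dish+paddle side 2.0 (open 87.4 ) scene 1.4
around side 3.1 (open 51.0 ) scene 3.6
side [0 0] 0.99
side [0 0] 0.99
side [0 0] 0.99
side [0 0] 1.0
side [0 0] 0.97
byst side [0 0] 1.0
byst side [0 0] 1.0
byst side [0 0] 0.96
scene [0 0] 0.91
scene [0 0] 1.0
scene [0 0] 0.99
scene [0 0] 1.0
scene [0 0] 1.0
byst scene [0 0] 1.0
byst scene [0 0] 1.0
byst scene [0 0] 1.0
```

The lid and paddle look exactly as they did at the start (shut and flush), and the other items on the bench have not moved. I'm handing in.

```bash
python3 -c "
from bench import ctrl
print(ctrl.hand_in())"
```

```text
the job is handed in; nothing more can be done
None
```

The job is handed in at about 22 s of the 69 s limit, with no verdict shown: the tape measure was seen upright in the right bay before I closed the lid, the lid held down under a 38 N press and afterwards matched its shut starting picture, the paddle is flush, and the bystanders are unmoved.

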